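Change over the perch template and pack the kit box

ROBOT

A 6-joint arm with a two-finger parallel gripper is mounted at the origin on a cart in front of the work surface, level with it; the furniture and walls round the work are solid. World frame = base frame: x ahead of the robot, y to its left, z up, the work surface at z = 0. Lengths are in m, angles in rad, forces in N, time in s.
With the tool pointing down it reaches from about 0.3 to 0.775 m from the base axis. Payload 14.6 kg.
Tool frame: the origin (TCP) lies at the very end of the fingers, on their centre line; the grasp point (between the pads) lies 19 mm behind it; z points along the fingers, y is the line along which they close (so a half turn about z gives the same grasp; the last joint's range is limited). The gripper opens to 94 mm and grips with 3 to 60 N. Pads are 16 mm wide; open, the fingers measure 119 mm over their backs; the gripper's body (75 mm by 177 mm) begins 78 mm behind the grasp point.
Start: joints at [-1.401, 0.3, 1.521, -0, 1.321, -0.067], TCP at [0.129, -0.535, 0.205] pointing down, gripper open.
Joint ranges: [-3.03, 3.03], [-0.79, 2.21], [0.23, 2.52], [-1.04, 4.18], [0, 3.07], [-2.55, 2.55]. Speed limits (rad/s): [2.22, 2.22, 2.57, 3.14, 3.14, 3.14].

INTERFACE

Orientations are given as [roll, pitch, yaw] about the fixed x, y, z axes, in that order (R = Rz(yaw) Ry(pitch) Rx(roll)).
In Python, from station import ctrl gives the robot as it stands.
- The arm moves only by the shell command python3 -m pendant 'ROWS' [OPENING] [FORCE]. ROWS is JSON, a list of rows, each a list of 2 entries, a list of its own where there are three numbers: the shift along the world's x, y, z in cm, then the turn about the world's z in rad. A call has 1 to 20 rows; each row shifts and turns the commanded pose from where the row before left it; what a row does not reach is not made up. A row lasts 1/12 s, in which the tool goes at most 41.7 mm and 7.16 degrees, less where a joint would pass 70% of its speed; a pose out of reach is approached as far as the arm can. A call is refused whole if a number of a shift passes 4.17 or a number of a turn 0.125, either way. A call with a gripper value outside its range is refused whole. OPENING is the opening, from 0 (shut) to 1 (fully open), set as the call begins (- or left out, the last holds). The fingers move at their own pace and stop on an object; FORCE is the grip in N (left out, the last holds). Time passes only in rows, so rows that do not move let the fingers close. It gives the time, the measured TCP pose, the force, the opening and the grip force at its end, in the units of the state.
- ctrl.get_obs(): the state, without advancing time (a new reading comes with each control period).
- ctrl.camera(name): name is "scene" or "top" or "wrist"; returns a dict with "color" (420x560x3 uint8, red, green, blue), "intrinsics" (3x3 intrinsics, pixels), "camera_from_world" (4x4, takes a point from world to camera coordinates). Camera axes: x right, y down, z forward; pixel columns grow to the right and rows downward; lengths in m; the calibration is good to about 2 mm. A picture is of the moment at which its call begins. There is no depth.
- ctrl.hand_in(): hands the job in; it is judged then, once.
The state is a dict: "time_s": time; "qpos": joint angles; "joint_vel": joint speeds; "tau": joint torques, N m; "ee_pos": TCP position; "eef_rot": TCP orientation; "force": force on the tool from outside, world axes, zero at the start; "moment": the same for the moment, N m; "grip_width": finger opening in m; "grip_force": force on a finger pad.
Only numpy, scipy, OpenCV 4.12 (cv2) and the standard library are available. Lean on these libraries where they do the work, as an engineer would, in place of code of your own. Each camera call takes 0.05 s, during which the arm holds its last target. There are 200 camera calls.

TASK

Pack up the perch kit: a notched wooden template lies across the kit box's divider flap, so first push it round its pivot pin, flat on the box and never lifted, until its straight edge lies flush along the stop rail on the deck. Then lift the flap right back, put every perch block on the bench into the lower tier, close the flap fully and lay the sanding block flat in the middle of it. Leave the mug, the wax tin and the pliers where they are.

Things in the scene. Friction and masses are not known exactly. Their poses are not given: they have to be found in the camera images.
- kit_box: plywood kit box fixed to the bench; origin under the centre of its compartment; x to its back, y to its deck, z up; in mm: compartment (lower tier, under the flap) outside x -75..75, y -140..140, inside 130 x 260, walls 10 thick with tops at z 50, floor at z 10. Beside it a solid deck, x -85..85, y 140..245, top at z 60, level with the closed flap's top (60.5)
- stop_rail (a point): middle of the foot of the stop rail's face on the deck, at (30, 218, 60) mm in the kit box's frame. The dark wooden rail is 100 mm long along the box's x, 16 mm thick (behind the face, to +y) and 20 mm high
- pivot_pin (a point): foot of the fixed upright steel pivot pin, 14 mm diameter, 35 mm high above the deck, at (-55, 165, 60) mm in the kit box's frame
- template: loose notched wooden bar, 190 x 61 x 12 mm, 0.1 to 0.2 kg, flat on deck and flap. Origin: underside, where the pin's axis sits in the notch; x along the bar to its free tip, z up. It spans x -25..165, y -9..52 mm; the notch (x -9..9, 17 mm deep) opens in the edge y = -9. It starts with the notch round the pin and the tip over the flap
- template_tip (a point): place to push: on the template's notched edge, 150 mm from the pin, mid thickness; (150, -9, 6) mm in the template's frame. Pushed there in the template's +y direction the bar swings about the pin, anticlockwise from above, by 60 to 92 degrees, until its straight edge (y = 52) meets the stop rail; its x is then parallel to the box's x, tip to the back
- flap (a joint): divider flap over the lower tier, hinged along the compartment's back edge: 0 closed, 1.75 rad fully back against its stop (a little past upright). Stiff hinge: it stays wherever it is left; about 2 N at the tab moves it
- flap_tab (a point): grip point in the dark wooden tab at the middle of the flap's front edge, 175 mm from the hinge line, at z 55 mm when closed; moves with the flap. The tab is 30 mm wide (along the box's y), 10 mm thick and stands 43 mm out of the flap; the point is 18 mm from its end. Pinched across its width from above it turns between the fingers as the flap swings
- flap_hinge (a point): point on the flap's hinge axis, at (75, 0, 50) mm in the kit box's frame; the axis runs along the box's y. The flap is 150 x 276 x 10.5 mm; closed, it lies towards -x from here and upward
- perch_a: sawn wooden perch block with square edges, 45 x 85 x 26 mm (width along its x, length along its y, height), 50 g; origin at the centre of its underside, z up; grasp it across its width. May be absent (None)
- perch_b: sawn wooden perch block with square edges, 40 x 80 x 22 mm (width along its x, length along its y, height), 50 g; origin at the centre of its underside, z up; grasp it across its width. May be absent (None)
- perch_c: sawn wooden perch block with square edges, 50 x 95 x 28 mm (width along its x, length along its y, height), 50 g; origin at the centre of its underside, z up; grasp it across its width. May be absent (None)
- perch_d: sawn wooden perch block with square edges, 45 x 85 x 26 mm (width along its x, length along its y, height), 50 g; origin at the centre of its underside, z up; grasp it across its width. May be absent (None)
- sanding_block: cork sanding block with abrasive paper under it, 62 x 110 x 38 mm (x, y, z), 70 g; origin at the centre of its underside, z up
- enamel_mug: white enamel mug, 82 x 109 x 74 mm, standing behind the box; to be left alone
- wax_tin: round tin of wax, 67 mm diameter, 36 mm high, in front of the box; to be left alone
- pliers: pliers with blue grips, 62 x 171 x 14 mm, lying in front of the box; to be left alone
Not all that is in view belongs to the job. What is shaped like the perch_a but green is not meant.

How it is judged:
By the outcome, as a careful person would: the job done as asked, in the order asked, and still so for the second after the job is handed in, with the robot touching nothing.
Of perch_a, perch_b, perch_c, perch_d only 2 to 3 are there at a start; the rules pass over those that are not, and their reading is None.
At some moment in a run one of perch_a, perch_b, perch_c, perch_d, sanding_block may be knocked a few centimetres aside while the robot is not near it.
Once in a run the grip may slacken for a moment while it holds something.
It also fails if it takes over 210 s, if anything falls off the work surface, if the arm or the gripper's body presses on something with over 40 N, if the wrist force passes 120 N, or if a joint passes its speed limit or range.

## Working session

There is one attempt and no reset: what is moved stays moved. The work goes in short steps, Python scripts to look and compute and a shell command to move; the robot and the scene stay as the last step left them, time stands still between calls to the robot, and variables do not carry over. Pictures are saved under pics/ and viewed, at most 14 in all, crops included, and the job is handed in when it is done.

```bash
ls; mkdir -p pics
cat > h.py <<'E'
import numpy as np, cv2
from station import ctrl
def cam(n):
    d=ctrl.camera(n); return d["color"],np.array(d["intrinsics"]),np.array(d["camera_from_world"])
def ray(uv,K,T,z):
    R,t=T[:3,:3],T[:3,3]; c=-R.T@t
    d=R.T@np.linalg.inv(K)@np.array([uv[0],uv[1],1.0]); return c+d*(z-c[2])/d[2]
def proj(p,K,T):
    q=K@(T[:3,:3]@np.array(p)+T[:3,3]); return q[:2]/q[2]
def save(n,im): cv2.imwrite(f"pics/{n}.png",im[:,:,::-1])
E
python3 - <<'E'
from h import *
for n in ("top","scene"):
    im,K,T=cam(n); save(n+"0",im); np.savez(n+"0",im=im,K=K,T=T); print(n,K.tolist(),np.round(T,3).tolist())
o=ctrl.get_obs(); print(o["ee_pos"],o["eef_rot"],o["grip_width"],o["time_s"])
E
```

```text
pics
top [[420.68915058333465, 0.0, 283.8894890983923], [0.0, 420.68915058333465, 203.17436836040324], [0.0, 0.0, 1.0]] [[0.017, -1.0, 0.016, -0.033], [-0.985, -0.019, -0.17, 0.557], [0.17, -0.012, -0.985, 1.094], [0.0, 0.0, 0.0, 1.0]]
scene [[460.663541021944, 0.0, 269.0030515574288], [0.0, 460.663541021944, 210.39701680669944], [0.0, 0.0, 1.0]] [[-0.797, -0.604, 0.019, 0.435], [-0.386, 0.485, -0.785, 0.273], [0.464, -0.633, -0.62, 1.318], [0.0, 0.0, 0.0, 1.0]]
[ 0.1289895  -0.53441964  0.20495086] [-3.14055677e+00 -8.97962496e-05  2.36795337e-01] 0.09359696875852361 0.1
```

View pics/top0.png

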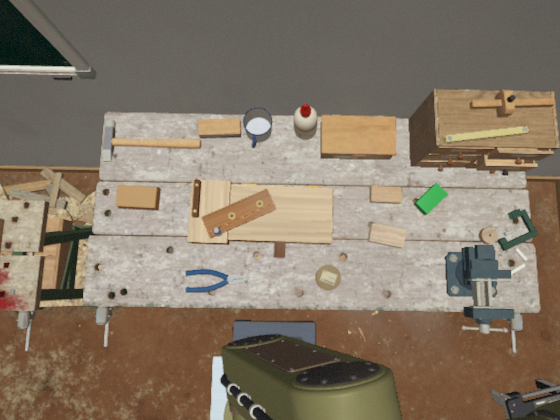

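View pics/scene0.png

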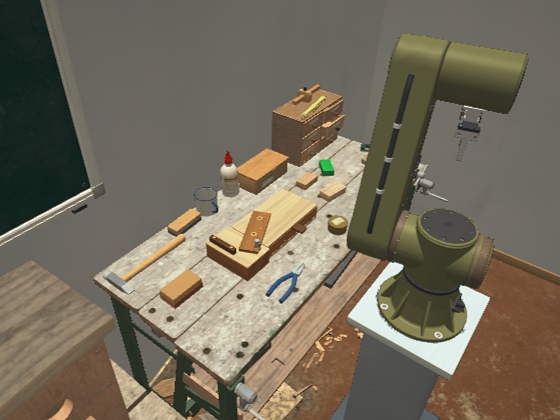

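Top view shows the box (185–332, 180–243), template (239,214) and tab (279,249). Perch candidates are the pale blocks at (386,194) and (388,234), and the orange-brown block at (219,127). The green decoy is at (432,199). The sanding block is probably the one at (137,197). Next I'll check these in one close crop and measure contours.

Run:
```python
from h import *
d=np.load("top0.npz"); im,K,T=d["im"],d["K"],d["T"]
a=cv2.resize(im[105:255,100:300],None,fx=4,fy=4,interpolation=cv2.INTER_CUBIC)[:, :800]
b=cv2.resize(im[170:260,350:450],None,fx=4,fy=4,interpolation=cv2.INTER_CUBIC)
save("cropa",a)
s=np.load("scene0.npz")["im"]
c=cv2.resize(s[145:215,280:380],None,fx=4,fy=4,interpolation=cv2.INTER_CUBIC)
e=cv2.resize(s[190:310,150:260],(400,360))
out=np.zeros((600,800,3),np.uint8); out[:360,:400]=b; out[:280,400:]=c; 
out[280:580,400:733]=cv2.resize(s[200:310,150:272],(333,300)); save("cropb",out)
for p in [(386,194),(388,234),(219,127),(137,197),(432,199)]: print(p,im[p[1]-3:p[1]+4,p[0]-3:p[0]+4].mean((0,1)).round(), ray(p,K,T,0.026).round(3))
```

```text
(386, 194) [200. 173. 140.] [ 0.593 -0.307  0.026]
(388, 234) [207. 188. 161.] [ 0.481 -0.31   0.026]
(219, 127) [203. 168. 121.] [0.778 0.165 0.026]
(137, 197) [191. 156. 110.] [0.571 0.383 0.026]
(432, 199) [ 69. 179.  90.] [ 0.581 -0.436  0.026]
```

View pics/cropa.png

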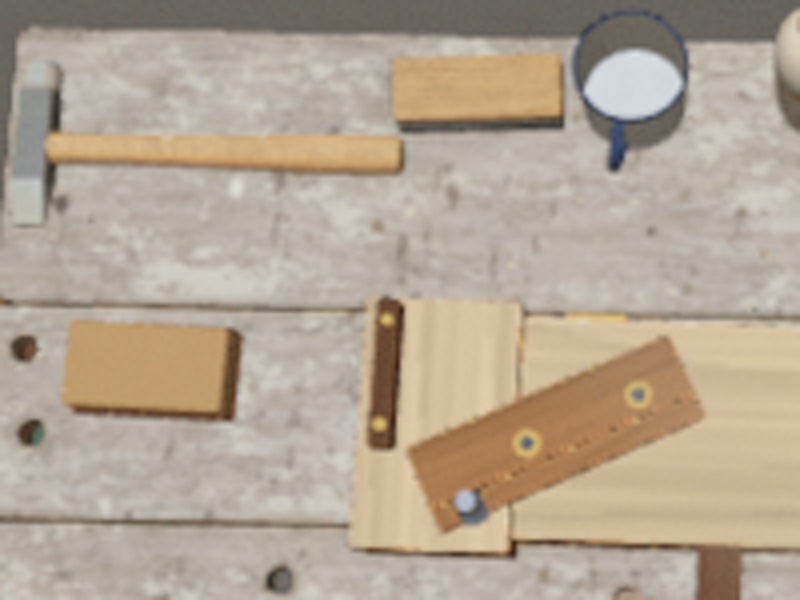

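View pics/cropb.png

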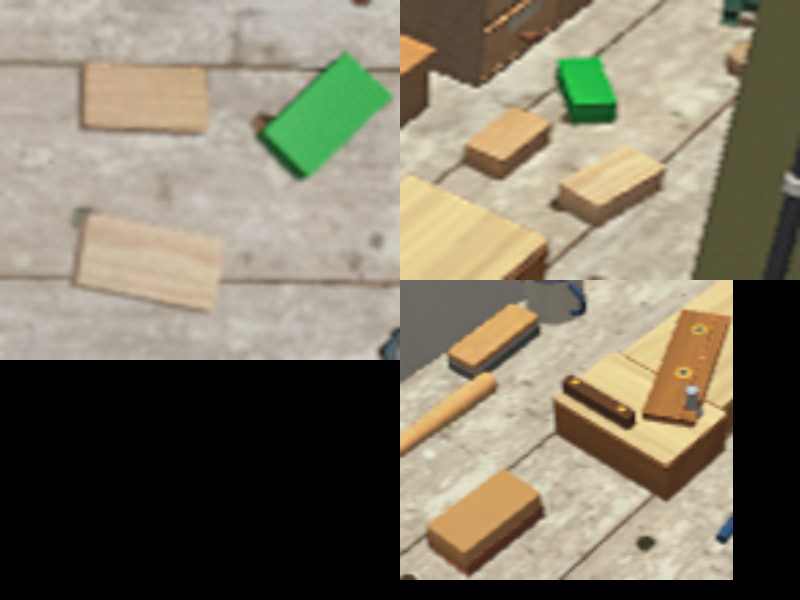

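The crops show that (219,127) has a dark bristle or base layer and sits by the mug, so it is a brush decoy. (137,197) is cork with red-brown paper under it, so it is the sanding block. The only raw-wood perches are (386,194) and (388,234). Now I'll fit the poses.

```bash
cat >> h.py <<'E'
def rigid(B,W):
    B,W=np.array(B,float)[:,:2],np.array(W,float)[:,:2]; b,w=B.mean(0),W.mean(0)
    x,y=(B-b).T; X,Y=(W-w).T
    th=np.arctan2((x*Y-y*X).sum(),(x*X+y*Y).sum()); R=np.array([[np.cos(th),-np.sin(th)],[np.sin(th),np.cos(th)]])
    t=w-R@b; return th,t,W-(B@R.T+t)
def block(im,K,T,roi,h,lo=(5,60,90),hi=(30,255,255)):
    x0,y0,x1,y1=roi; c=cv2.resize(im[y0:y1,x0:x1],None,fx=4,fy=4,interpolation=cv2.INTER_CUBIC)
    m=cv2.inRange(cv2.cvtColor(c,cv2.COLOR_RGB2HSV),lo,hi); m=cv2.morphologyEx(m,cv2.MORPH_OPEN,np.ones((9,9)))
    cs=cv2.findContours(m,0,2)[0]; k=max(cs,key=cv2.contourArea)[:,0]
    P=np.array([ray((u/4+x0-.375,v/4+y0-.375),K,T,h)[:2] for u,v in k])
    r=cv2.minAreaRect((P*1000).astype(np.float32)); q=cv2.boxPoints(r)
    e=[q[1]-q[0],q[2]-q[1]]; L=max(e,key=np.linalg.norm)
    return np.array(r[0])/1000, sorted(r[1]), np.arctan2(L[1],L[0])
E
python3 - <<'E'
from h import *
d=np.load("top0.npz"); im,K,T=d["im"],d["K"],d["T"]
g=lambda u,v,z: ray((u/4+100-.375,v/4+105-.375),K,T,z)
B=[(-85,245),(-85,140),(85,140),(85,245),(-55,165),(80,218),(-20,218)]
W=[g(351,549,.06),g(514,552,.06),g(520,302,.06),g(368,296,.06),g(466,499,.095),g(403,303,.08),g(396,447,.08)]
th,t,r=rigid(np.array(B)/1000,W); print("box th",th,"t",t); print((r*1000).round(1).tolist())
np.savez("box",th=th,t=t)
for n,roi,h in [("P1",(362,178,412,212),.022),("P2",(360,216,416,252),.028),("S",(110,178,165,218),.038)]:
    for s in (45,60,75):print(n,s,block(im,K,T,roi,h,(5,s,90)))
for n,p in [("end",(411,452)),("tip",(667,336)),("tip2",(704,412)),("e2",(445,531))]: print(n,g(*p,.072).round(4))
E
```

```text
box th -0.0035551634933526075 t [ 0.5312519  -0.01631725]
[[0.1, 0.9], [0.5, -1.3], [-0.7, 1.9], [1.0, -0.5], [1.1, 1.8], [-2.8, -1.1], [0.8, -1.7]]
P1 45 (array([ 0.59413525, -0.3070976 ]), [51.412315368652344, 92.24787902832031], np.float32(1.552886))
P1 60 (array([ 0.59398059, -0.30699139]), [48.96375274658203, 89.88839721679688], np.float32(1.5675277))
P1 75 (array([ 0.59336816, -0.30740314]), [47.03996658325195, 87.61482238769531], np.float32(-1.5515585))
P2 45 (array([ 0.47878394, -0.30542422]), [55.820220947265625, 104.68208312988281], np.float32(1.3717198))
P2 60 (array([ 0.49492813, -0.28794904]), [14.649296760559082, 56.56954574584961], np.float32(1.4354404))Traceback (most recent call last):
  File "<stdin>", line 9, in <module>
  File "h.py", line 19, in block
    cs=cv2.findContours(m,0,2)[0]; k=max(cs,key=cv2.contourArea)[:,0]
                                     ~~~^^^^^^^^^^^^^^^^^^^^^^^^
ValueError: max() iterable argument is empty
```

Run:
```python
from h import *
d=np.load("top0.npz"); im,K,T=d["im"],d["K"],d["T"]
g=lambda u,v,z: ray((u/4+100-.375,v/4+105-.375),K,T,z)
c=[g(411,452,.072),g(667,336,.072),g(704,412,.072),g(445,531,.072)]
th,t,r=rigid(np.array([(-25,52),(165,52),(165,-9),(-25,-9)])/1000,c); print("template",th,t,(r*1000).round(1).tolist())
b=np.load("box.npz"); ang=float(b["th"]); R=np.array([[np.cos(ang),-np.sin(ang)],[np.sin(ang),np.cos(ang)]])
pin=R@[-.055,.165]+b["t"]; print("pin",pin)
f=lambda a,off: pin+np.array([np.cos(a),np.sin(a)])*.145+np.array([-np.sin(a),np.cos(a)])*off
print("start",f(th,-.027),"yaw",th+np.pi/2)
A=np.linspace(th,ang,20); P=np.array([f(a,-.017) for a in A]); print(np.diff(A)[0],(np.diff(P,axis=0)*100).round(2).tolist(),P[[0,-1]])
print(block(im,K,T,(110,178,165,218),.038,(5,90,90)))
```

```text
template -1.116206959345834 [0.47572675 0.14910735] [[-0.7, -2.9], [-2.9, 1.3], [1.0, 2.4], [2.5, -0.8]]
pin [0.47683885 0.14887724]
start [0.51624948 0.00674771] yaw 0.45458936744906264
0.058560620834341215 [[0.8, 0.31], [0.78, 0.35], [0.76, 0.4], [0.73, 0.44], [0.7, 0.48], [0.68, 0.52], [0.64, 0.56], [0.61, 0.6], [0.57, 0.63], [0.54, 0.67], [0.5, 0.7], [0.45, 0.72], [0.41, 0.75], [0.37, 0.77], [0.32, 0.79], [0.27, 0.81], [0.23, 0.82], [0.18, 0.84], [0.13, 0.85]] [[0.52523389 0.01113865]
 [0.62177749 0.13136185]]
(array([0.56849878, 0.37695889]), [63.27163314819336, 116.63995361328125], np.float32(1.5325165))
```

```bash
python3 -m pendant '[[[2,2.6,0],0],[[3,4,0],0],[[3,4,0],0],[[3,4,0],0],[[3,4,0],0],[[3,4,0],0],[[3,4,0],0],[[3,4,0],0],[[3,4,0],0],[[3,4,0],0],[[3,4,0],0],[[2,4,0],0],[[2,4,0],0],[[0,0,0],0]]' 0
```

```text
time_s: 1.27
ee_pos: [0.4381, -0.0955, 0.2052]
eef_rot: [-3.141, -0.0, 0.242]
force: [-0.6, -1.2, 0.1]
grip_width: 0.004
grip_force: 0.0
```

```bash
python3 -m pendant '[[[2.5,3.4,0],0.1],[[2.5,3.4,0],0.1],[[2.3,3.2,0],0.01],[[0,0,-3],0],[[0,0,-3],0],[[0,0,-3],0],[[0,0,-2],0],[[0,0,0],0],[[0,0,0],0]]' 0
python3 - <<'E'
from h import *
im,K,T=cam("wrist"); save("w1",im)
E
```

```text
time_s: 2.02
ee_pos: [0.5084, -0.0018, 0.0953]
eef_rot: [-3.141, 0.001, 0.447]
force: [0.7, -0.5, 0.4]
grip_width: 0.0006
grip_force: 0.0
```

View pics/w1.png

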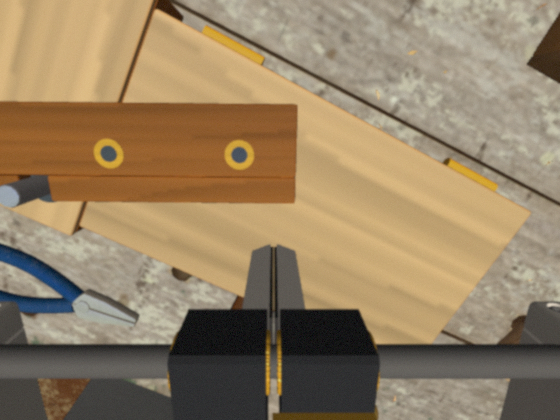

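Wrist view: bar edge-on with its tip end at (296,150), the fingers at (274,250) in front of the notched edge and clear of it. I'll lower beside the edge, then push round.

```bash
python3 -m pendant '[[[0,0.3,-1.5],0],[[0,0,-1.6],0],[[0,0,0],0],[[0.6,0.3,0],0],[[0.6,0.3,0],0],[[0.6,0.3,0],0],[[0.8,0.31,0],0.058],[[0.78,0.35,0],0.058],[[0.76,0.4,0],0.058],[[0.73,0.44,0],0.058],[[0.7,0.48,0],0.058],[[0.68,0.52,0],0.058],[[0.64,0.56,0],0.058],[[0.61,0.6,0],0.058],[[0,0,0],0]]' 0
python3 - <<'E'
from h import *
im,K,T=cam("wrist"); save("w2",im)
E
```

```text
time_s: 3.32
ee_pos: [0.5851, 0.048, 0.0653]
eef_rot: [3.14, -0.001, 0.914]
force: [-0.2, 0.0, -0.1]
grip_width: 0.0004
grip_force: 0.0
```

View pics/w2.png

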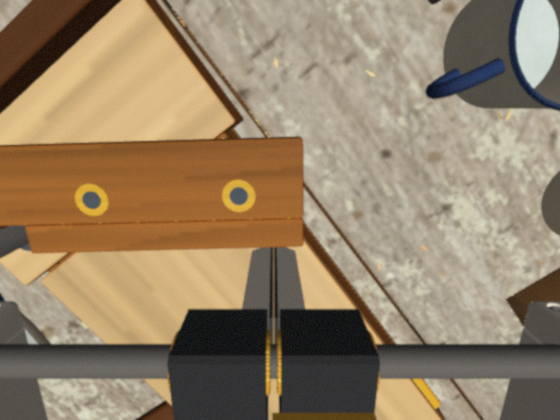

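The bar is swinging, with the fingertip at its edge (274,250). Next is the rest of the arc.

```bash
python3 -m pendant '[[[0.55,0.63,0],0.058],[[0.52,0.67,0],0.058],[[0.48,0.7,0],0.058],[[0.42,0.72,0],0.058],[[0.38,0.75,0],0.058],[[0.34,0.77,0],0.058],[[0.3,0.79,0],0.058],[[0.25,0.81,0],0.058],[[0.2,0.82,0],0.058],[[0.15,0.84,0],0.058],[[0,0,0],0.058],[[0,0,0],0]]' 0; python3 -m pendant '[[[0,0.3,0],0],[[0,0.3,0],0],[[0,0.2,0],0],[[0,0,0],0]]'
python3 - <<'E'
from h import *
im,K,T=cam("wrist"); save("w3",im)
im,K,T=cam("top"); save("t3",cv2.resize(im[150:260,170:345],(700,440),interpolation=cv2.INTER_CUBIC)); np.savez("t3",im=im,K=K,T=T)
E
```

```text
time_s: 4.37
ee_pos: [0.6196, 0.1222, 0.0648]
eef_rot: [3.141, -0.0, 1.55]
force: [-0.1, 0.1, 0.6]
grip_width: 0.0005
grip_force: 0.0
time_s: 4.7
ee_pos: [0.6196, 0.1303, 0.0646]
eef_rot: [3.141, -0.0, 1.548]
force: [0.0, -0.0, 0.9]
grip_width: 0.0006
grip_force: 0.0
```

View pics/w3.png

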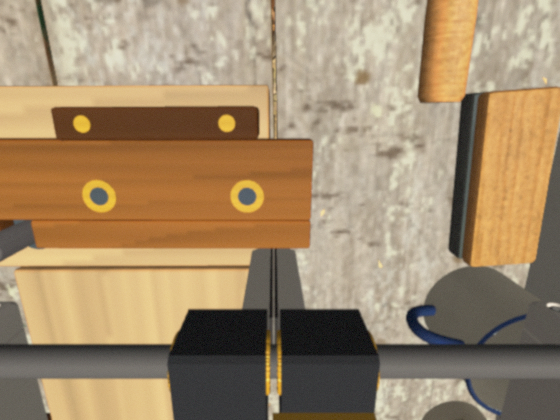

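The bar is almost parallel to the rail (58–258, 137) with a small gap. Pressing gently until contact.

```bash
python3 -m pendant '[[[0,0.1,0],0],[[0,0.1,0],0],[[0,0,0],0]]'; python3 -m pendant '[[[0,0.1,0],0],[[0,0,0],0]]';python3 -m pendant '[[[0,0.1,0],0],[[0,0,0],0]]'
```

```text
time_s: 5.05
ee_pos: [0.6197, 0.1311, 0.0645]
eef_rot: [3.141, 0.001, 1.548]
force: [0.3, -5.7, 0.3]
grip_width: 0.0007
grip_force: 2.9
time_s: 5.22
ee_pos: [0.6198, 0.1313, 0.0644]
eef_rot: [3.141, 0.003, 1.548]
force: [1.9, -11.6, 0.3]
grip_width: 0.0002
grip_force: 5.5
time_s: 5.38
ee_pos: [0.62, 0.1314, 0.0645]
eef_rot: [3.141, 0.004, 1.548]
force: [2.6, -16.1, 1.0]
grip_width: 0.0006
grip_force: 8.1
```

```bash
python3 -m pendant '[[[0,-0.8,0],0],[[0,-0.8,0],0],[[-3,0,0],0],[[-3,0,0],0],[[-3,0,0],0],[[0,0,0],0],[[0,0.6,0],0],[[0,0.4,0],0],[[0,0.2,0],0],[[0,0,0],0]]'; python3 -m pendant '[[[0,0.2,0],0],[[0,0,0],0]]'; python3 -m pendant '[[[0,0.1,0],0],[[0,0,0],0]]'; python3 -m pendant '[[[0,0.1,0],0],[[0,0,0],0]]'
```

```text
time_s: 6.22
ee_pos: [0.5303, 0.1305, 0.0644]
eef_rot: [3.141, -0.0, 1.549]
force: [0.3, 0.4, -0.8]
grip_width: 0.0
grip_force: 0.0
time_s: 6.38
ee_pos: [0.5298, 0.1322, 0.0643]
eef_rot: [-3.141, 0.0, 1.549]
force: [0.4, 0.1, -0.3]
grip_width: 0.0003
grip_force: 0.0
time_s: 6.55
ee_pos: [0.5296, 0.1327, 0.0643]
eef_rot: [-3.141, 0.001, 1.549]
force: [0.6, -2.2, -0.1]
grip_width: 0.0008
grip_force: 1.2
time_s: 6.72
ee_pos: [0.5296, 0.1328, 0.0643]
eef_rot: [-3.141, 0.002, 1.549]
force: [0.7, -10.1, 0.7]
grip_width: 0.0005
grip_force: 4.9
```

The bar is seated, pressed at the tip and mid-bar. Next, back away to the flap tab.

```bash
python3 -m pendant '[[[0,-1.5,0],0],[[0,0,3],0],[[0,0,3],0],[[0,0,3],0],[[-0.8,-1.2,0],-0.12],[[-0.8,-1.2,0],-0.12],[[-0.8,-1.2,0],-0.12],[[-0.8,-1.2,0],-0.12],[[-0.8,-1.2,0],-0.12],[[-0.8,-1.2,0],-0.12],[[-0.8,-1.2,0],-0.12],[[-0.8,-1.2,0],-0.12],[[-0.8,-1.2,0],-0.12],[[-0.8,-1.2,0],-0.12],[[-0.8,-1.1,0],-0.12],[[-0.8,0,0],-0.12],[[-0.3,0,0],-0.115],[[0,0,0],0],[[0,0,0],0]]' 1
python3 - <<'E'
from h import *
im,K,T=cam("wrist"); t=cam("top"); save("w4",im)
c=t[0][150:260,170:345]; save("t4",cv2.resize(c,(700,440),interpolation=cv2.INTER_CUBIC)); np.savez("t4",im=t[0],K=t[1],T=t[2])
np.savez("w4",im=im,K=K,T=T)
b=np.load("box.npz"); print(proj([b["t"][0]-.118,b["t"][1],.06],K,T),proj([b["t"][0]-.075,b["t"][1],.06],K,T))
E
```

```text
time_s: 8.3
ee_pos: [0.4307, -0.012, 0.1546]
eef_rot: [-3.141, -0.001, -0.003]
force: [0.7, -0.1, -0.0]
grip_width: 0.0939
grip_force: 0.0
[278.15781924 232.22528774] [278.27442624 184.77108681]
```

View pics/w4.png

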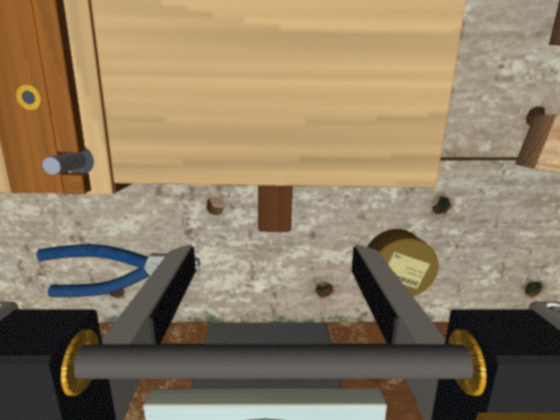

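View pics/t4.png

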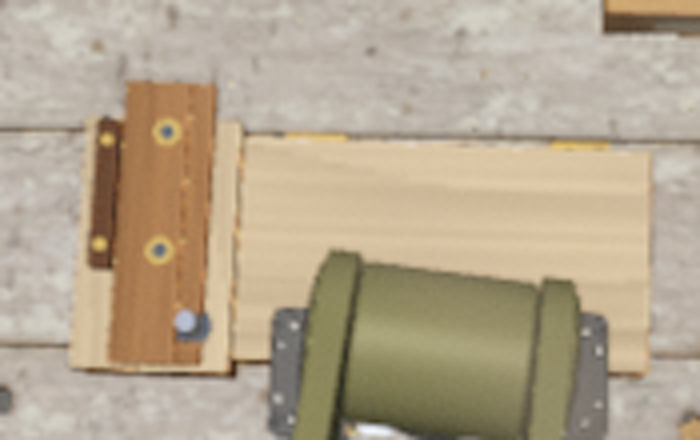

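Wrist view: tab spans (259–291, 185–231) and matches the prediction (278,232). The top view shows the template flush along the rail. Lowering to pinch the tab.

```bash
python3 -m pendant '[[[0,-0.2,-3],0],[[0,0,-3],0],[[0,0,-3],0],[[0,0,-2.8],0],[[0,0,0],0],[[0,0,0],0]]' 0.7; python3 -m pendant '[[[0,0,0],0],[[0,0,0],0],[[0,0,0],0],[[0,0,0],0],[[0,0,0],0],[[0,0,0],0]]' 0 15
python3 - <<'E'
import numpy as np
A=np.linspace(0,1.75,23); x=-17.5*np.cos(A)+.5*np.sin(A); z=17.5*np.sin(A)+.5*np.cos(A)
print([[[round(a,2),0,round(b,2)],0] for a,b in zip(np.diff(x),np.diff(z))])
E
```

```text
time_s: 8.9
ee_pos: [0.4302, -0.0139, 0.0362]
eef_rot: [-3.141, 0.002, -0.004]
force: [0.7, 0.5, 1.0]
grip_width: 0.066
grip_force: 0.0
time_s: 9.4
ee_pos: [0.4307, -0.0135, 0.0369]
eef_rot: [-3.14, -0.001, -0.007]
force: [0.5, 26.9, 4.8]
grip_width: 0.0299
grip_force: 15.4
[[[np.float64(0.1), 0, np.float64(1.39)], 0], [[np.float64(0.21), 0, np.float64(1.38)], 0], [[np.float64(0.31), 0, np.float64(1.36)], 0], [[np.float64(0.42), 0, np.float64(1.33)], 0], [[np.float64(0.52), 0, np.float64(1.29)], 0], [[np.float64(0.63), 0, np.float64(1.24)], 0], [[np.float64(0.72), 0, np.float64(1.19)], 0], [[np.float64(0.81), 0, np.float64(1.13)], 0], [[np.float64(0.9), 0, np.float64(1.06)], 0], [[np.float64(0.98), 0, np.float64(0.99)], 0], [[np.float64(1.06), 0, np.float64(0.9)], 0], [[np.float64(1.13), 0, np.float64(0.82)], 0], [[np.float64(1.19), 0, np.float64(0.73)], 0], [[np.float64(1.24), 0, np.float64(0.63)], 0], [[np.float64(1.29), 0, np.float64(0.53)], 0], [[np.float64(1.33), 0, np.float64(0.42)], 0], [[np.float64(1.36), 0, np.float64(0.32)], 0], [[np.float64(1.38), 0, np.float64(0.21)], 0], [[np.float64(1.39), 0, np.float64(0.1)], 0], [[np.float64(1.39), 0, np.float64(-0.01)], 0], [[np.float64(1.39), 0, np.float64(-0.12)], 0], [[np.float64(1.37), 0, np.float64(-0.23)], 0]]
```

```bash
python3 -m pendant '[[[0,0.1,0],0],[[0,0.1,0],0],[[0.1,0,1.39],0],[[0.21,0,1.38],0],[[0.31,0,1.36],0],[[0.42,0,1.33],0],[[0.52,0,1.29],0],[[0,0,0],0]]'; python3 -m pendant '[[[0.63,0,1.24],0],[[0.72,0,1.19],0],[[0.81,0,1.13],0],[[0.9,0,1.06],0],[[0.98,0,0.99],0],[[1.06,0,0.9],0],[[1.13,0,0.82],0],[[0,0,0],0]]'
```

```text
time_s: 10.07
ee_pos: [0.4469, -0.0132, 0.106]
eef_rot: [3.139, -0.001, -0.006]
force: [-3.7, -10.4, 1.8]
grip_width: 0.0297
grip_force: 15.0
time_s: 10.73
ee_pos: [0.5099, -0.0143, 0.1785]
eef_rot: [3.137, -0.002, -0.007]
force: [-3.5, -16.0, 7.2]
grip_width: 0.0299
grip_force: 15.0
```

```bash
python3 -m pendant '[[[1.19,-0.05,0.73],0],[[1.24,0,0.63],0],[[1.29,0,0.53],0],[[1.33,0,0.42],0],[[1.36,0,0.32],0],[[1.38,0,0.21],0],[[1.39,0,0.1],0],[[0,0,0],0]]'; python3 -m pendant '[[[1.39,0,-0.01],0],[[1.39,0,-0.12],0],[[1.37,0,-0.23],0],[[0,0,0],0],[[0,0,0],0]]'
```

```text
time_s: 11.4
ee_pos: [0.6017, -0.0158, 0.207]
eef_rot: [3.136, -0.001, -0.008]
force: [-1.0, -20.5, 5.5]
grip_width: 0.0297
grip_force: 15.0
time_s: 11.82
ee_pos: [0.6426, -0.0166, 0.2034]
eef_rot: [3.136, -0.001, -0.009]
force: [2.4, -23.2, 3.7]
grip_width: 0.0299
grip_force: 15.0
```

```bash
python3 -m pendant '[[[0.3,-0.2,-0.05],0],[[0.3,0,-0.05],0],[[0,0,0],0]]'; python3 -m pendant '[[[0,0,0],0],[[0,0,0],0],[[0,0,0],0],[[0,0,1.5],0],[[0,0,2.5],0],[[0,0,3],0],[[0,0,3],0],[[0,0,0],0]]' 0.8
python3 - <<'E'
from h import *
im,K,T=cam("scene"); save("s5",cv2.resize(im[110:330,130:400],(800,650),interpolation=cv2.INTER_CUBIC)[:600])
E
```

```text
time_s: 12.07
ee_pos: [0.6481, -0.0168, 0.2023]
eef_rot: [3.138, -0.0, -0.008]
force: [0.9, -13.0, 2.4]
grip_width: 0.0295
grip_force: 15.0
time_s: 12.73
ee_pos: [0.6487, -0.0143, 0.3086]
eef_rot: [3.141, -0.009, -0.006]
force: [0.5, 0.1, 0.6]
grip_width: 0.0744
grip_force: 0.0
```

View pics/s5.png

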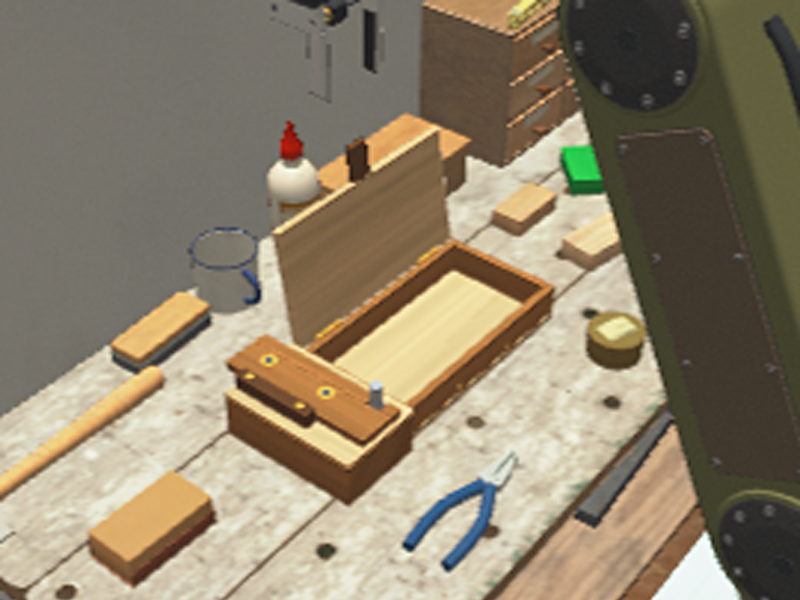

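The flap stands past upright. To make sure it is against its stop, I'll push lightly on its face.

```bash
python3 -m pendant '[[[-3,0,0],0],[[-3,0,0],0],[[0,0,-3],0],[[0,0,-3],0],[[0,0,-3],0],[[0,0,-2.5],0],[[0,0,0],0]]' 0; python3 -m pendant '[[[1,0,0],0],[[1,0,0],0],[[0.5,0,0],0],[[0.5,0,0],0],[[0,0,0],0]]'; python3 -m pendant '[[[0.4,0,0],0],[[0.4,0,0],0],[[0,0,0],0]]'
```

```text
time_s: 13.37
ee_pos: [0.5852, -0.0141, 0.1809]
eef_rot: [-3.141, 0.009, -0.006]
force: [0.4, 0.1, -0.6]
grip_width: 0.0317
grip_force: 0.0
time_s: 13.78
ee_pos: [0.6182, -0.0145, 0.1872]
eef_rot: [-3.142, 0.0, -0.006]
force: [0.4, -0.3, -0.4]
grip_width: 0.0008
grip_force: 0.0
time_s: 14.03
ee_pos: [0.6216, -0.0145, 0.1869]
eef_rot: [-3.142, 0.013, -0.006]
force: [-37.9, -0.4, 14.2]
grip_width: 0.0005
grip_force: 19.9
```

Firm stop felt, so the flap is fully back. Now over to the perch blocks.

```bash
python3 -m pendant '[[[-3,0,0],0],[[-3,0,3],0],[[0,-2.4,3],0.121],[[0,-2.4,1],0.121],[[0,-2.4,0],0.121],[[0,-2.4,0],0.121],[[0,-2.4,0],0.121],[[0,-2.4,0],0.121],[[0,-2.4,0],0.121],[[0,-2.4,0],0.121],[[0,-2.4,0],0.121],[[0,-2.4,0],0.121],[[-1,-2.4,0],0.121],[[-1,-2.4,0],0.121],[[0,0,0],0],[[0,0,0],0]]' 1
python3 - <<'E'
from h import *
im,K,T=cam("wrist"); save("w6",im); np.savez("w6",im=im,K=K,T=T)
for p,h in [((.593,-.307),.026),((.479,-.305),.028)]: print(proj([*p,h],K,T))
E
```

```text
time_s: 15.37
ee_pos: [0.5458, -0.3034, 0.2566]
eef_rot: [-3.142, -0.0, 1.443]
force: [-1.3, 0.6, -0.2]
grip_width: 0.0941
grip_force: 0.0
[309.9334426  179.41222501]
[220.79135254 189.39383438]
```

View pics/w6.png

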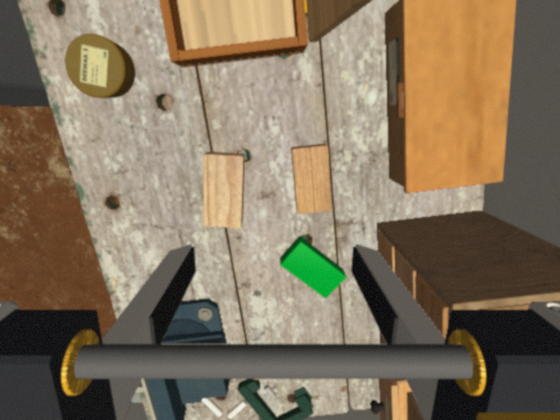

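P1 is at (312,179) and P2 at (223,190), both raw wood as predicted; the green decoy is at (313,267).

Run:
```python
from h import *
d=np.load("w6.npz"); im,K,T=d["im"],d["K"],d["T"]
for n,c,h in [("P1",[(292,147),(327,145),(331,211),(299,214)],.026),("P2",[(204,153),(244,153),(241,228),(204,226)],.028)]:
    p=np.array([ray(q,K,T,h)[:2] for q in c]); r=cv2.minAreaRect((p*1000).astype(np.float32))
    a=(p[0]+p[1]-p[2]-p[3]); print(n,p.mean(0).round(4),r[1],"long",np.arctan2(a[1],a[0]).round(3))
```

```text
P1 [ 0.5959 -0.3084] (87.61009216308594, 43.038150787353516) long 1.559
P2 [ 0.4817 -0.3078] (98.54300689697266, 49.2296142578125) long 1.38
```

P1 measures 43×88 (perch a/d) and P2 49×98 (perch c). Grasping P1.

```bash
python3 -m pendant '[[[2.5,-0.3,-2],0.058],[[2.4,-0.2,-3],0.058],[[0,0,-3.5],0],[[0,0,-3.5],0],[[0,0,-3.5],0],[[0,0,-3],0],[[0,0,0],0],[[0,0,0],0]]' 1
python3 - <<'E'
from h import *
im,K,T=cam("wrist"); save("w7",im); 
for q in [(.5734,-.266),(.6184,-.266),(.6184,-.351)]: print(proj([*q,.026],K,T).round())
E
```

```text
time_s: 16.08
ee_pos: [0.5954, -0.3064, 0.0713]
eef_rot: [-3.14, -0.001, 1.561]
force: [0.3, 1.3, 1.1]
grip_width: 0.0941
grip_force: 0.0
[240. 178.]
[305. 178.]
[303. 287.]
```

View pics/w7.png

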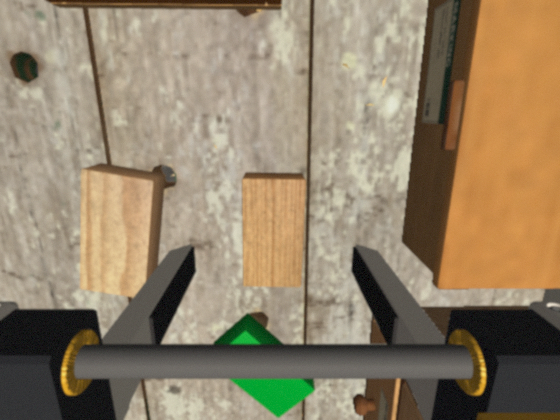

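Block is centred at (273,231) between the fingers, and P2 stays clear of the left finger. Descending with a narrower opening.

```bash
python3 -m pendant '[[[0,0,0],0],[[0,-0.15,-2],0],[[0,0,-2],0],[[0,0,-1.6],0],[[0,0,-1],0],[[0,0,0],0]]' 0.75; python3 -m pendant '[[[0,0,0],0],[[0,0,0],0],[[0,0,0],0],[[0,0,0],0],[[0,0,0],0],[[0,0,0],0]]' 0 15;  python3 -m pendant '[[[0,0,2],0],[[0,0,3],0],[[0,0,3],0],[[0,0,3],0],[[0,0,3],0],[[0,0,0],0]]'
```

```text
time_s: 16.63
ee_pos: [0.5952, -0.3088, 0.0051]
eef_rot: [-3.141, -0.0, 1.562]
force: [-0.6, 0.3, -0.4]
grip_width: 0.0704
grip_force: 0.0
time_s: 17.13
ee_pos: [0.5957, -0.3093, 0.0065]
eef_rot: [3.141, 0.001, 1.562]
force: [-1.6, 1.3, 6.0]
grip_width: 0.0454
grip_force: 15.0
time_s: 17.63
ee_pos: [0.5972, -0.3101, 0.1526]
eef_rot: [3.133, 0.005, 1.562]
force: [-0.2, -0.0, -0.5]
grip_width: 0.045
grip_force: 15.0
```

```bash
python3 -m pendant '[[[-0.6,1.8,0],-0.12],[[-0.5,1.8,0],-0.12],[[-0.5,1.8,0],-0.12],[[-0.5,1.8,0],-0.12],[[-0.5,1.8,0],-0.12],[[-0.5,1.8,0],-0.12],[[-0.5,1.8,0],-0.12],[[-0.5,1.8,0],-0.12],[[-0.5,1.8,0],-0.12],[[-0.5,1.8,0],-0.12],[[-0.5,1.8,0],-0.12],[[-0.5,1.8,0],-0.12],[[-0.5,1.8,0],-0.12],[[0,0,0],0],[[0,0,0],0]]' 0 20
python3 - <<'E'
from h import *
im,K,T=cam("wrist"); save("w8",im)
E
```

```text
time_s: 18.88
ee_pos: [0.5293, -0.0746, 0.1455]
eef_rot: [3.142, -0.0, 0.006]
force: [-0.1, 0.1, 0.1]
grip_width: 0.0453
grip_force: 20.0
```

View pics/w8.png

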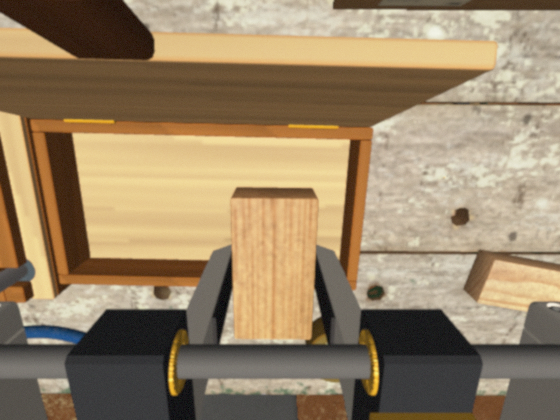

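The block hangs squarely over the compartment (275,265). Lowering it in and releasing.

```bash
python3 -m pendant '[[[0,0,-3],0],[[0,0,-3],0],[[0,0,-3],0],[[0,0,-2],0],[[0,0,-1],0],[[0,0,-0.7],0],[[0,0,0],0],[[0,0,0],0]]'; python3 -m pendant '[[[0,0,0],0],[[0,0,0],0],[[0,0,0],0],[[0,0,0],0]]' 0.68;  python3 -m pendant '[[[0,0,3],0],[[0,0,4],0],[[0,0,4],0],[[0,0,2],0],[[0,0,0],0]]'
```

```text
time_s: 19.6
ee_pos: [0.5299, -0.0754, 0.0193]
eef_rot: [3.141, -0.001, 0.002]
force: [-0.3, 0.5, 0.5]
grip_width: 0.0451
grip_force: 20.0
time_s: 19.93
ee_pos: [0.5296, -0.0751, 0.0191]
eef_rot: [3.141, -0.001, 0.002]
force: [0.7, -0.1, -0.0]
grip_width: 0.0633
grip_force: 0.0
time_s: 20.35
ee_pos: [0.5313, -0.0754, 0.1538]
eef_rot: [3.14, -0.008, 0.002]
force: [0.4, 0.1, -0.7]
grip_width: 0.064
grip_force: 0.0
```

```bash
python3 -m pendant '[[[-0.4,-1.9,0.3],0.115],[[-0.4,-1.9,0],0.115],[[-0.4,-1.9,0],0.115],[[-0.4,-1.9,0],0.115],[[-0.4,-1.9,0],0.115],[[-0.4,-1.9,0],0.115],[[-0.4,-1.9,0],0.115],[[-0.4,-1.9,0],0.115],[[-0.4,-1.9,0],0.115],[[-0.4,-1.9,0],0.115],[[-0.4,-1.9,0],0.115],[[-0.4,-1.9,0],0.115],[[0,-0.4,0],0],[[0,0,0],0],[[0,0,0],0]]' 0.85
python3 - <<'E'
from h import *
d=np.load("w6.npz"); hs=cv2.cvtColor(d["im"],cv2.COLOR_RGB2HSV)
for n,(x,y) in dict(P1=(312,179),P2=(223,190),bench=(270,190),bench2=(180,200)).items():
    c=hs[y-12:y+13,x-8:x+9].reshape(-1,3); print(n,np.percentile(c,[10,50,90],axis=0).astype(int).tolist())
im,K,T=cam("wrist"); np.savez("w9",im=im,K=K,T=T); save("w9",im); p=proj([.4817,-.3078,.028],K,T); print(p, ctrl.get_obs()["ee_pos"])
x,y=p.astype(int); 
for s in (50,60,70,80): 
  try: print(s,block(im,K,T,(x-75,y-95,x+75,y+95),.028,(5,s,140)))
  except Exception as e: print(e)
E
```

```text
time_s: 21.6
ee_pos: [0.4813, -0.3065, 0.151]
eef_rot: [-3.141, -0.0, 1.378]
force: [-0.7, -0.1, -0.1]
grip_width: 0.0803
grip_force: 0.0
P1 [[15, 115, 202], [16, 118, 209], [17, 123, 215]]
P2 [[16, 85, 206], [17, 91, 218], [19, 104, 225]]
bench [[15, 41, 147], [17, 45, 175], [18, 55, 186]]
bench2 [[16, 37, 157], [18, 41, 170], [20, 47, 179]]
[273.28347967 205.48702044] [ 0.4813976  -0.30618095  0.15116874]
50 (array([ 0.46214096, -0.3084754 ]), [80.77632141113281, 184.16403198242188], np.float32(1.3863302))
60 (array([ 0.44241669, -0.33660236]), [51.633060455322266, 95.82410430908203], np.float32(1.3794134))
70 (array([ 0.4425415 , -0.33626581]), [50.79161834716797, 94.97188568115234], np.float32(1.3838505))
80 (array([ 0.44265372, -0.33591318]), [50.445186614990234, 94.38451385498047], np.float32(1.3792925))
```

P2 has been knocked aside to (0.4425,−0.336); its size is still 50×95. Following it and re-measuring from lower down.

```bash
python3 -m pendant '[[[-2,-1.5,-2],0],[[-1.9,-1.5,-2],0],[[0,0,-3],0],[[0,0,0],0],[[0,0,0],0]]' 0.85
python3 - <<'E'
from h import *
im,K,T=cam("wrist"); np.savez("w10",im=im,K=K,T=T); save("w10",im); p=proj([.4425,-.3363,.028],K,T); print(p, ctrl.get_obs()["ee_pos"])
x,y=p.astype(int); print(block(im,K,T,(x-80,y-100,x+80,y+100),.028,(5,70,140)))
E
```

```text
time_s: 22.07
ee_pos: [0.4423, -0.336, 0.0812]
eef_rot: [-3.14, -0.001, 1.381]
force: [0.8, -0.7, -0.1]
grip_width: 0.0799
grip_force: 0.0
[272.77636551 229.74267083] [ 0.4430998  -0.33646306  0.08253538]
(array([ 0.44278   , -0.33647696]), [51.576839447021484, 94.49319458007812], np.float32(1.3880359))
```

Centred. Descend, grasp and lift.

```bash
python3 -m pendant '[[[0,0,-2.5],0],[[0,0,-2.5],0],[[0,0,-1.7],0],[[0,0,-1],0],[[0,0,0],0],[[0,0,0],0]]' 0.85; python3 -m pendant '[[[0,0,0],0],[[0,0,0],0],[[0,0,0],0],[[0,0,0],0],[[0,0,0],0],[[0,0,0],0]]' 0 20;  python3 -m pendant '[[[0,0,2],0],[[0,0,3],0],[[0,0,3],0],[[0,0,3],0],[[0,0,3],0],[[0,0,0],0]]'
```

```text
time_s: 22.62
ee_pos: [0.4432, -0.3372, 0.0058]
eef_rot: [3.14, 0.001, 1.382]
force: [-0.3, -0.7, 0.8]
grip_width: 0.0798
grip_force: 0.0
time_s: 23.12
ee_pos: [0.4424, -0.3371, 0.0049]
eef_rot: [3.141, 0.0, 1.382]
force: [-1.0, 1.0, 2.9]
grip_width: 0.0499
grip_force: 20.0
time_s: 23.62
ee_pos: [0.4439, -0.3384, 0.1504]
eef_rot: [3.134, 0.004, 1.382]
force: [0.2, -0.7, 1.0]
grip_width: 0.0498
grip_force: 20.0
```

```bash
python3 -m pendant '[[[0.7,3.1,0],-0.115],[[0.7,3.2,0],-0.115],[[0.7,3.2,0],-0.115],[[0.7,3.2,0],-0.115],[[0.7,3.2,0],-0.115],[[0.7,3.2,0],-0.115],[[0.7,3.2,0],-0.115],[[0.7,3.2,0],-0.115],[[0.7,3.2,0],-0.115],[[0.7,3.2,0],-0.115],[[0.7,3.2,0],-0.115],[[0.7,3.2,0],-0.115],[[0,0,0],0],[[0,0,0],0]]'
```

```text
time_s: 24.78
ee_pos: [0.5261, 0.0471, 0.144]
eef_rot: [3.142, 0.001, 0.005]
force: [0.1, -0.7, 0.2]
grip_width: 0.05
grip_force: 20.0
```

```bash
python3 -m pendant '[[[0.3,-0.3,-3],0],[[0,0,-3],0],[[0,0,-3],0],[[0,0,-2],0],[[0,0,-1],0],[[0,0,-0.6],0],[[0,0,0],0],[[0,0,0],0]]'; python3 -m pendant '[[[0,0,0],0],[[0,0,0],0],[[0,0,0],0],[[0,0,0],0]]' 0.73;  python3 -m pendant '[[[0,0,3],0],[[0,0,4],0],[[0,0,4],0],[[-2,0,4],0],[[-4,0,4],0],[[-4,0,2],0],[[0,0,0],0],[[0,0,0],0]]'
python3 - <<'E'
from h import *
im,K,T=cam("wrist"); save("w11",im); t=cam("top"); save("t11",t[0]); s=cam("scene"); save("s11",s[0]); np.savez("s11",im=s[0],K=s[1],T=s[2])
c=np.zeros((600,800,3),np.uint8); c[:315,:420]=cv2.resize(im,(420,315)); 
c[:285,420:800]=cv2.resize(t[0],(380,285)); 
c[315:600,0:400]=cv2.resize(s[0][120:280,130:380],(400,285))
c[315:600,400:]=cv2.resize(t[0][110:310,85:545],(400,285)); save("m11",c)
print(block(t[0],t[1],t[2],(110,178,165,218),.038,(5,90,90)))
E
```

```text
time_s: 25.45
ee_pos: [0.5298, 0.0426, 0.0194]
eef_rot: [3.142, -0.001, 0.002]
force: [1.2, -0.4, -0.8]
grip_width: 0.0498
grip_force: 20.0
time_s: 25.78
ee_pos: [0.5296, 0.043, 0.0191]
eef_rot: [-3.142, -0.001, 0.002]
force: [1.1, 0.1, -0.6]
grip_width: 0.0683
grip_force: 0.0
time_s: 26.45
ee_pos: [0.4436, 0.043, 0.2158]
eef_rot: [-3.142, -0.004, 0.002]
force: [0.9, -0.7, -0.5]
grip_width: 0.0682
grip_force: 0.0
(array([0.56854303, 0.37672824]), [63.11638259887695, 116.88294219970703], np.float32(1.536439))
```

Both perches are placed (grip released at floor height), and the sanding block has not moved: (0.5685,0.3767). Now to close the flap: regrasp the tab.

```bash
python3 -m pendant '[[[0,0,4],0],[[0,-1,4],0],[[0,-1,1.5],0],[[3,-1,0],0],[[3.5,-1,0],0],[[3.5,-1,0],0],[[3.5,-0.7,0],0],[[3.5,0,0],0],[[3,0,0],0],[[0,0,0],0],[[0,0,0],0]]' 0.7
```

```text
time_s: 27.52
ee_pos: [0.645, -0.0142, 0.305]
eef_rot: [-3.141, 0.005, 0.002]
force: [-0.4, 1.0, -0.4]
grip_width: 0.066
grip_force: 0.0
```

```bash
python3 -m pendant '[[[-0.2,0,-3],0],[[0,0,-3],0],[[0,0,-2.5],0],[[0,0,-1.5],0],[[0,0,0],0],[[0,0,0],0]]'; python3 -m pendant '[[[0,0,0],0],[[0,0,0],0],[[0,0,0],0],[[0,0,0],0],[[0,0,0],0]]' 0 15
```

```text
time_s: 28.02
ee_pos: [0.6415, -0.014, 0.209]
eef_rot: [-3.142, 0.001, 0.002]
force: [0.9, -0.2, 0.8]
grip_width: 0.0657
grip_force: 0.0
time_s: 28.43
ee_pos: [0.642, -0.014, 0.2093]
eef_rot: [3.142, -0.001, 0.002]
force: [-0.8, -0.1, 0.8]
grip_width: 0.0359
grip_force: 0.2
```

```bash
python3 -m pendant '[[[0,0,0],0],[[0,0,-0.6],0],[[0,0,0],0]]' 0.6; python3 -m pendant '[[[0,0,0],0],[[0,0,0],0],[[0,0,0],0],[[0,0,0],0],[[0,0,0],0],[[0,0,0],0]]' 0 15
```

```text
time_s: 28.68
ee_pos: [0.6416, -0.014, 0.2016]
eef_rot: [-3.141, 0.001, 0.002]
force: [-1.0, 0.0, -0.1]
grip_width: 0.0522
grip_force: 0.0
time_s: 29.18
ee_pos: [0.642, -0.0167, 0.2029]
eef_rot: [3.138, -0.0, -0.0]
force: [0.2, -15.9, -0.7]
grip_width: 0.0301
grip_force: 15.0
```

Gripped (30 mm). Swinging it closed along the reverse arc.

```bash
python3 -m pendant '[[[-1.37,-0.1,0.23],0],[[-1.39,-0.1,0.12],0],[[-1.39,0,0.01],0],[[-1.39,0,-0.1],0],[[-1.38,0,-0.21],0],[[-1.36,0,-0.32],0],[[-1.33,0,-0.42],0],[[-1.29,0,-0.53],0],[[-1.24,0,-0.63],0],[[-1.19,0,-0.73],0],[[-1.13,0,-0.82],0],[[0,0,0],0]]'; python3 -m pendant '[[[-1.06,0,-0.9],0],[[-0.98,0,-0.99],0],[[-0.9,0,-1.06],0],[[-0.81,0,-1.13],0],[[-0.72,0,-1.19],0],[[-0.63,0,-1.24],0],[[0,0,0],0]]'
```

```text
time_s: 30.18
ee_pos: [0.4954, -0.0144, 0.1685]
eef_rot: [-3.139, 0.002, 0.002]
force: [-5.5, 13.7, 4.3]
grip_width: 0.0294
grip_force: 15.0
time_s: 30.77
ee_pos: [0.4445, -0.0136, 0.102]
eef_rot: [-3.137, 0.003, 0.002]
force: [-3.2, 23.4, 1.1]
grip_width: 0.0299
grip_force: 15.0
```

```bash
python3 -m pendant '[[[-0.52,0.1,-1.29],0],[[-0.42,0.1,-1.33],0],[[-0.31,0,-1.36],0],[[-0.21,0,-1.38],0],[[-0.1,0,-1.39],0],[[0,0,0],0],[[0,0,0],0]]'; python3 -m pendant '[[[0,0,-0.2],0],[[0,0,0],0]]'; python3 -m pendant '[[[0,0,-0.2],0],[[0,0,0],0]]'
```

```text
time_s: 31.35
ee_pos: [0.4294, -0.0131, 0.0353]
eef_rot: [-3.14, 0.003, 0.001]
force: [-4.9, 9.5, -0.9]
grip_width: 0.0299
grip_force: 15.0
time_s: 31.52
ee_pos: [0.4293, -0.0131, 0.0336]
eef_rot: [-3.14, 0.003, 0.002]
force: [-6.6, 8.3, -0.7]
grip_width: 0.0298
grip_force: 15.0
time_s: 31.68
ee_pos: [0.4293, -0.0131, 0.0316]
eef_rot: [-3.14, 0.003, 0.002]
force: [-6.6, 9.4, -1.4]
grip_width: 0.03
grip_force: 15.0
```

Not certain it is fully down. I'll release and press the flap's front edge from above to feel the stop.

```bash
python3 -m pendant '[[[0,0,0],0],[[0,0,0],0],[[0,0,0],0],[[0,0,3],0],[[0,0,3],0],[[0,0,2],0],[[2,0,0],0],[[2,0,0],0],[[0,0,0],0]]' 0.7; python3 -m pendant '[[[0,0,0],0],[[0,0,0],0],[[0,0,-1.5],0],[[0,0,-1.2],0],[[0,0,-1],0],[[0,0,-0.7],0],[[0,0,-0.4],0],[[0,0,0],0]]' 0
```

```text
time_s: 32.43
ee_pos: [0.4734, -0.0143, 0.1131]
eef_rot: [3.141, -0.003, 0.002]
force: [-0.2, 1.0, -1.2]
grip_width: 0.066
grip_force: 0.0
time_s: 33.1
ee_pos: [0.4703, -0.014, 0.0637]
eef_rot: [-3.141, 0.001, 0.002]
force: [-0.2, 0.2, 0.1]
grip_width: 0.0161
grip_force: 0.0
```

```bash
python3 -m pendant '[[[0,0,-0.3],0],[[0,0,0],0],[[0,0,0],0]]'; python3 -m pendant '[[[0,0,-0.15],0],[[0,0,0],0]]'; python3 -m pendant '[[[0,0,-0.15],0],[[0,0,0],0]]'
```

```text
time_s: 33.35
ee_pos: [0.4709, -0.0141, 0.0615]
eef_rot: [3.142, -0.0, 0.002]
force: [0.6, 0.9, 0.4]
grip_width: 0.0005
grip_force: 0.0
time_s: 33.52
ee_pos: [0.4711, -0.0141, 0.0606]
eef_rot: [3.141, -0.001, 0.002]
force: [-3.7, 0.3, 9.7]
grip_width: 0.0003
grip_force: 4.8
time_s: 33.68
ee_pos: [0.4712, -0.0141, 0.0603]
eef_rot: [3.141, -0.001, 0.002]
force: [-11.8, 0.9, 28.0]
grip_width: 0.0005
grip_force: 14.3
```

Firm contact at z = 0.0605, so the flap is fully closed. Now the sanding block.

```bash
python3 -m pendant '[[[0,0,3],0],[[0,0,4],0],[[0,0,4],0],[[0.8,3,3],0.118],[[0.7,3,0],0.118],[[0.7,3,0],0.118],[[0.7,3,0],0.118],[[0.8,3,0],0.118],[[0.7,3,0],0.118],[[0.8,3,0],0.118],[[0.8,3,0],0.118],[[0.7,3,0],0.118],[[0.8,3,0],0.118],[[0.7,3,0],0.118],[[0.8,3,0],0.118],[[0.7,3.1,0],0.118],[[0,0,0],0],[[0,0,0],0]]' 1
python3 - <<'E'
from h import *
im,K,T=cam("wrist"); save("w12",im); p=proj([.5685,.3767,.038],K,T); print(p, ctrl.get_obs()["ee_pos"])
x,y=p.astype(int); 
for s in (70,90,110): print(block(im,K,T,(x-75,max(y-95,0),x+75,y+95),.038,(5,s,120)))
E
```

```text
time_s: 35.18
ee_pos: [0.5671, 0.377, 0.1963]
eef_rot: [-3.141, 0.001, 1.537]
force: [0.2, -0.1, -0.0]
grip_width: 0.0942
grip_force: 0.0
[273.98584798 195.19058349] [0.56723896 0.37587457 0.19667073]
(array([0.5732171 , 0.38321765]), [60.058067321777344, 108.56575012207031], np.float32(1.5352468))
(array([0.57329413, 0.38350928]), [59.25631332397461, 107.96762084960938], np.float32(1.5354322))
(array([0.57327588, 0.38380444]), [58.50371170043945, 107.43212127685547], np.float32(1.5344055))
```

```bash
python3 -m pendant '[[[0.6,0.7,-3],0],[[0,0,-3],0],[[0,0,-2.5],0],[[0,0,0],0],[[0,0,0],0]]'
python3 - <<'E'
from h import *
im,K,T=cam("wrist"); save("w13",im); p=proj([.573,.383,.038],K,T); print(p, ctrl.get_obs()["ee_pos"])
x,y=p.astype(int); 
for s in (70,90): print(block(im,K,T,(x-80,max(y-110,0),x+80,y+100),.038,(5,s,120)))
E
```

```text
time_s: 35.65
ee_pos: [0.5734, 0.3818, 0.1124]
eef_rot: [-3.14, 0.001, 1.534]
force: [0.0, 0.1, 1.2]
grip_width: 0.0942
grip_force: 0.0
[271.90220893 218.77482735] [0.57406554 0.38241146 0.11414029]
(array([0.57329437, 0.3833515 ]), [59.49602127075195, 108.08299255371094], np.float32(1.5350112))
(array([0.57335577, 0.38348944]), [58.81595230102539, 107.83429718017578], np.float32(1.5361679))
```

```bash
python3 -m pendant '[[[0,0,-3],0],[[0,0,-3],0],[[0,0,-3],0],[[0,0,-1.4],0],[[0,0,0],0],[[0,0,0],0]]'; python3 -m pendant '[[[0,0,0],0],[[0,0,0],0],[[0,0,0],0],[[0,0,0],0],[[0,0,0],0],[[0,0,0],0]]' 0 20;  python3 -m pendant '[[[0,0,2],0],[[0,0,3],0],[[0,0,3],0],[[0,0,3],0],[[0,0,3],0],[[0,0,3],0],[[0,0,0],0]]'
```

```text
time_s: 36.2
ee_pos: [0.5743, 0.3832, 0.0102]
eef_rot: [3.14, -0.001, 1.535]
force: [0.5, -0.7, 0.6]
grip_width: 0.094
grip_force: 0.0
time_s: 36.7
ee_pos: [0.5736, 0.383, 0.0087]
eef_rot: [3.141, -0.0, 1.536]
force: [-0.1, -0.7, 3.1]
grip_width: 0.0616
grip_force: 20.0
time_s: 37.28
ee_pos: [0.575, 0.3839, 0.1854]
eef_rot: [3.134, -0.005, 1.536]
force: [-0.1, 0.8, 0.8]
grip_width: 0.0616
grip_force: 20.0
```

```bash
python3 -m pendant '[[[-0.4,-3.3,0],0.03],[[-0.4,-3.3,0],0],[[-0.4,-3.3,0],0],[[-0.4,-3.3,0],0],[[-0.4,-3.3,0],0],[[-0.4,-3.3,0],0],[[-0.4,-3.3,0],0],[[-0.4,-3.3,0],0],[[-0.3,-3.3,0],0],[[-0.3,-3.3,0],0],[[-0.3,-3.3,0],0],[[-0.2,-3.3,0],0],[[0,0,0],0],[[0,0,0],0],[[0,0,0],0]]'
python3 - <<'E'
from h import *
im,K,T=cam("wrist"); save("w14",im); o=ctrl.get_obs(); z=o["ee_pos"][2]-.0087+.038; p=proj([*o["ee_pos"][:2],z],K,T); x,y=p.astype(int); print(p)
for s in (90,105): print(block(im,K,T,(x-115,max(y-160,0),x+115,min(y+160,420)),z,(5,s,120)))
E
```

```text
time_s: 38.53
ee_pos: [0.5304, -0.0127, 0.178]
eef_rot: [-3.141, -0.0, 1.566]
force: [-0.1, 0.5, -0.1]
grip_width: 0.0615
grip_force: 20.0
[271.91006242 284.05781337]
(array([0.53194922, 0.00915974]), [77.52547454833984, 115.03878784179688], np.float32(1.566111))
(array([ 0.53083478, -0.00229099]), [60.47779083251953, 92.82622528076172], np.float32(-1.5626062))
```

```bash
python3 -m pendant '[[[0,-0.3,-3],0],[[0,0,-3],0],[[0,0,-2],0],[[0,0,-1.5],0],[[0,0,-0.6],0],[[0,0,0],0],[[0,0,0],0]]'; python3 -m pendant '[[[0,0,-0.2],0],[[0,0,-0.2],0],[[0,0,0],0]]'
```

```text
time_s: 39.17
ee_pos: [0.5308, -0.0155, 0.0778]
eef_rot: [3.141, 0.0, 1.567]
force: [0.0, 0.7, -0.6]
grip_width: 0.0619
grip_force: 20.0
time_s: 39.42
ee_pos: [0.5306, -0.016, 0.0735]
eef_rot: [3.141, 0.0, 1.566]
force: [-1.6, 0.0, -1.4]
grip_width: 0.0615
grip_force: 20.0
```

```bash
python3 -m pendant '[[[0,0,-0.2],0],[[0,0,0],0],[[0,0,0],0]]'; python3 -m pendant '[[[0,0,-0.15],0],[[0,0,0],0],[[0,0,0],0]]'
```

```text
time_s: 39.67
ee_pos: [0.5304, -0.0161, 0.0713]
eef_rot: [3.142, 0.0, 1.566]
force: [-0.2, 0.0, -1.3]
grip_width: 0.0614
grip_force: 20.0
time_s: 39.92
ee_pos: [0.5304, -0.0161, 0.0697]
eef_rot: [-3.141, -0.0, 1.566]
force: [0.0, -0.8, -0.6]
grip_width: 0.0614
grip_force: 20.0
```

```bash
python3 -m pendant '[[[0,0,0],0],[[0,0,0],0],[[0,0,0],0],[[0,0,0],0],[[0,0,0],0],[[0,0,0],0],[[0,0,2],0],[[0,0,4],0],[[0,0,4],0],[[0,0,4],0],[[-2,-3,2],0],[[-3,-4,0],0],[[-2,-4,0],0],[[0,-4,0],0],[[0,-4,0],0],[[0,-4,0],0],[[0,-4,0],0],[[0,0,0],0],[[0,0,0],0]]' 1
python3 - <<'E'
from h import *
t=cam("top"); s=cam("scene"); np.savez("t15",im=t[0],K=t[1],T=t[2])
im=t[0]; c=np.zeros((600,800,3),np.uint8)
c[:300,:400]=cv2.resize(im,(400,300)); c[:300,400:]=cv2.resize(s[0],(400,300))
c[300:,:400]=cv2.resize(im[160:265,175:350],(400,300)[:2],interpolation=cv2.INTER_CUBIC)[:300]
c[300:,400:]=cv2.resize(s[0][170:300,190:350],(400,300),interpolation=cv2.INTER_CUBIC); save("fin",c)
b=np.load("box.npz"); p=proj([*b["t"],.0985],t[1],t[2]); print(b["t"],p)
x,y=p.astype(int)
for q in (100,110,120): print(block(im,t[1],t[2],(x-40,y-28,x+40,y+28),.0985,(5,q,90)))
E
```

```text
time_s: 41.5
ee_pos: [0.4663, -0.2781, 0.2292]
eef_rot: [-3.141, -0.001, 1.563]
force: [-1.0, 0.1, -0.6]
grip_width: 0.0941
grip_force: 0.0
[ 0.5312519  -0.01631725] [281.54622844 209.87437817]
(array([ 0.536591  , -0.05264824]), [33.588111877441406, 41.933189392089844], np.float32(0.018719226))Traceback (most recent call last):
  File "<stdin>", line 9, in <module>
  File "h.py", line 19, in block
    cs=cv2.findContours(m,0,2)[0]; k=max(cs,key=cv2.contourArea)[:,0]
                                     ~~~^^^^^^^^^^^^^^^^^^^^^^^^
ValueError: max() iterable argument is empty
```

View pics/fin.png

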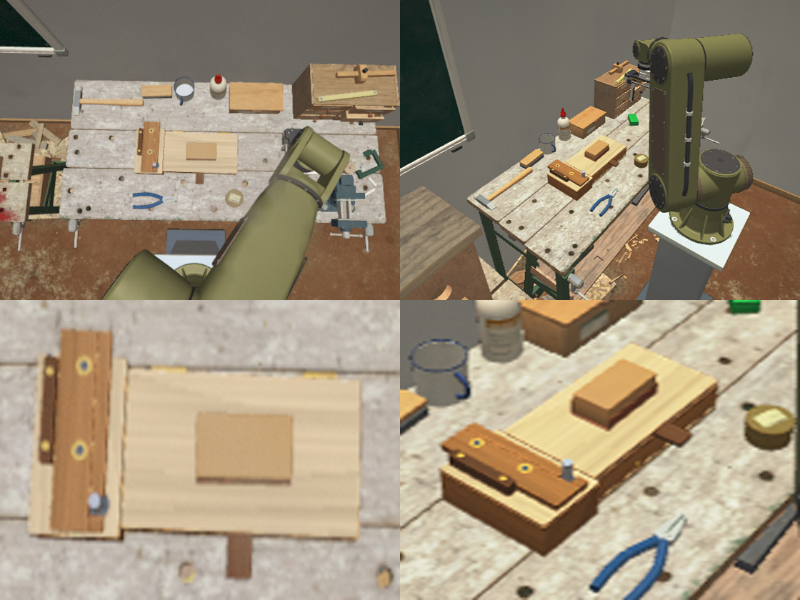

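The final view shows the template along the rail, the flap closed and the sanding block flat in its middle (243,448 in the crop). The mug, tin and pliers are where they were, and no perch is left on the bench. Handing in.

```bash
python3 -c "
from station import ctrl
print(ctrl.hand_in())"
```

```text
the job is handed in; nothing more can be done
None
```

I packed the perch kit and handed the job in at about 42 s: template flush on the rail, both perch blocks found put in the lower tier (not viewed again before closing), flap fully closed, sanding block flat in its middle, mug, tin and pliers untouched.

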